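Turn the keyed sealing disc into its slot and press it home

ROBOT

A 6-joint arm with a two-finger parallel gripper is mounted at the origin on the work surface. World frame = base frame: x ahead of the robot, y to its left, z up, the work surface at z = 0. Lengths are in mm, angles in rad, forces in N, time in s.
With the tool pointing down it reaches from about 275 to 750 mm from the base axis. Payload 10.2 kg.
Tool frame: the origin (TCP) lies at the very end of the fingers, on their centre line; the grasp point (between the pads) lies 19 mm behind it; z points along the fingers, y is the line along which they close (so a half turn about z gives the same grasp; the last joint's range is limited). The gripper opens to 85 mm and grips with 20 to 120 N. Pads are 22 mm wide; open, the fingers measure 114 mm over their backs; the gripper's body (76 mm by 85 mm) begins 54 mm behind the grasp point. The pads swing forward as they close: fully open they stand 13 mm farther back than shut.
Start: joints at [0.929, 0.313, 1.498, -0, 1.331, -0.223], TCP at [213.512, 479.629, 231.294] pointing down, gripper open.
Joint ranges: [-2.94, 2.94], [-0.97, 2.17], [0.19, 2.56], [-1.23, 4.37], [0.02, 3.11], [-2.88, 2.88]. Speed limits (rad/s): [2.39, 2.39, 3.01, 3.14, 3.14, 3.14].

INTERFACE

Orientations are given as a unit quaternion [w, x, y, z].
In Python, from rig import ctrl, vision gives the robot as it stands. The module is installed in compiled form; this text tells all that it offers.
- The arm moves only by the tool play_rows, never from a script. Its arguments are lists of equal length, an entry for each row: "translation": the shift along the tool's x, y, z in m, a list of three; "rotation": the turn, a rotation vector about the tool's x, y, z in rad, a list of three; "gripper": the gripper's target within -1 to 1 (shut at 1, half-way at 0, fully open at -1). A call has 1 to 10 rows; each row is the pose to reach, as a shift and turn from the pose commanded when the call began, along the tool's axes at that moment; what a row does not reach only later rows make up. A row lasts 1/8 s, in which the tool goes at most 62.5 mm and 10.7 degrees, less where a joint would pass 70% of its speed; a pose out of reach is approached as far as the arm can. A call with a gripper value outside its range is refused whole. The fingers move at their own pace and stop on an object; "force" is the grip in N (left out, the last holds). Time passes only in rows, so rows that repeat a pose let the fingers close. It gives the time, the measured TCP pose, the force, the opening and the grip force at its end, in the units of the state.
- ctrl.sense(): the state, without advancing time (a new reading comes with each control period).
- vision.capture(name): name is "side" or "top" or "wrist"; returns a dict with "pixels" (400x640x3 uint8, red, green, blue), "vfov" (degrees; the focal length in pixels is half the picture's height over the tangent of half this angle, whatever the lens; pixels are square), "cx", "cy" (the principal point, pixels), "k1" (the pictures are not rectified: a ray, as slopes to the right and down, at radius r is drawn at 1 + k1 r^2 times it, then the intrinsics apply), "rvec" (rotation vector, rad) and "tvec" (3), from world to camera coordinates, as OpenCV has them; the wrist camera has in their place "mount" (4x4, takes a point from camera to tool coordinates, whose origin is the TCP and whose axes are the flange's). Camera axes: x right, y down, z forward; pixel columns grow to the right and rows downward; lengths in mm; the calibration is good to about 2 mm. A picture is of the moment at which its call begins: read the wrist's pose just before it. There is no depth.
- ctrl.finish_job(): hands the job in; it is judged then, once.
The state is a dict: "time_s": time; "joints": joint angles; "dq": joint speeds; "tau": joint torques, N m; "eef_pos": TCP position; "ee_rot": TCP orientation; "force": force on the tool from outside, world axes, zero at the start; "wrist_torque": the same for the moment, N m; "grip_width": opening from 0.0 (shut) to 1.0 (fully open); "grip_force": force on a finger pad.
Only numpy, scipy, OpenCV 4.12 (cv2) and the standard library are available. Lean on these libraries where they do the work, as an engineer would, in place of code of your own. Each camera call takes 0.05 s, during which the arm holds its last target. There are 200 camera calls.

TASK

The orange stoneware sealing disc in the top of the grey caddy is sitting proud because its flats do not match the slot hidden under it. Without lifting it out, turn it round (its black knob is there to push on) until it drops into the slot, then press it down gently until it sits fully home, level and flush with the white collar. Leave the jug, the utensil pot and the tongs where they are.

Things in the scene. Friction and masses are not known exactly. Their poses are not given: they have to be found in the camera images.
- disc_top (a point): Centre of the flat top face of the loose orange stoneware disc (0.6 to 0.84 kg, 120 mm across, 26 mm high). z up out of the top, x from the centre towards the black knob. A slippery white collar of 122 mm bore keeps it centred while it turns. At the start its underside rests on three ledges in the collar and this face is 11 mm above the rim; fully home it is level with the rim.
- disc: The same disc; origin on its axis at the underside, axes as disc_top. The upper 15 mm is a full round flange, the lower 11 mm a plug 108 mm across with three equal flats 42 mm from the axis. The slot in the collar has the same three flats with 4 mm play: it matches every 120 degrees, within about 5 degrees. Its direction is hidden; the start is 20 to 100 degrees from a match.
- knob (a point): Centre of the black turning knob standing upright on the disc's top face: a plain round stud 22 mm in diameter and 16 mm high, fixed to the disc, its axis 43 mm from the disc's axis, its centre 8 mm above the top face. x points radially outward, z up.
- seal (a joint): Travel in m of the stiff seal under the disc: 0 as it starts, 0.006 with the disc home. When the flats match, the disc drops 5 mm on to the seal by its own weight and turns no farther, its top then 3 to 6 mm above the rim. Pushing down near the disc's centre with about 6 to 11 N slides the seal until the flange meets the ledges; it does not spring back.
- mouth (a point): Centre of the caddy's round mouth, level with the white collar's flat rim, 194 mm above the slab (collar 196 mm outside). The stacked caddies (red below, grey above, 250 x 220 x 190 mm) are fixed; x, y along their sides. The grey lid hangs open down the +x side, the red flap stands open on the -y side; nothing but the disc stands above the rim.
- jug_mid (a point): Middle of the upside-down glass jug, 112 mm diameter, 180 mm tall, handle on its +y side; leave alone.
- pot_mid (a point): Middle (75 mm up) of the white ceramic utensil pot, 120 mm diameter, 150 mm tall, utensils standing in it up to 305 mm above the slab; leave alone.
- tongs_mid (a point): Middle of the stainless tongs lying on the slab, 240 mm long along x, 60 mm wide, 22 mm high; leave alone.
Mind the look-alikes: they are no part of the job. There is more than one size of the disc; the job needs the smallest.

How it is judged (in metres and radians):
On the way:
1. the disc has dropped into the slot (its top less than 7.5 mm above the rim) (z of disc_top in the frame of mouth below 0.0075 m and horizontal distance between disc_top and mouth below 0.004 m), for 0.1 s.
At the end, for the whole second after the job is handed in: The disc is home in the collar: its top within 2 mm of flush with the rim (not more than 3 mm below), centred within 4 mm, level within 2 degrees; the jug, the pot and the tongs within 20 mm of where they were (z of disc_top in the frame of mouth between -0.003 and 0.002 m and horizontal distance between disc_top and mouth below 0.004 m and angle between disc_top's own z axis and vertical below 0.035 rad and distance of each of jug_mid, pot_mid, tongs_mid from where it was at the start of the episode below 0.02 m); the robot touches nothing.
It fails at once if the disc is pressed or struck with more than 60 N (contact force between disc and the arm above 60 N or contact force between disc and the fingers above 60 N).
It fails at once if jug, pot or tongs pushed more than 20 mm (distance of any of jug_mid, pot_mid, tongs_mid from where it was at the start of the episode above 0.02 m).
It fails at once if the disc is lifted out of the collar (its top more than 25 mm above the rim) (z of disc_top in the frame of mouth above 0.025 m).
It also fails if it takes over 45 s, if anything falls off the work surface, if the arm or the gripper's body presses on something with over 40 N, if the wrist force passes 120 N, or if a joint passes its speed limit or range.

## Working session

There is one attempt and no reset: what is moved stays moved. The work goes in short steps, Python scripts to look and compute and a tool call to move; the robot and the scene stay as the last step left them, time stands still between calls to the robot, and variables do not carry over. Pictures are saved under pics/ and viewed, at most 10 in all, crops included, and the job is handed in when it is done.

Besides the shell and the picture viewer there is one more tool, called as a command line: name --argument value ..., lists and objects as JSON in quotes. play_rows: Moves the arm, as the interface text tells. Its arguments: {"type":"object","properties":{"translation":{"type":"array"},"rotation":{"type":"array"},"gripper":{"type":"array"},"force":{"type":"number"}},"required":["translation","rotation","gripper"]}

```bash
mkdir -p pics
cat > h.py <<'E'
import numpy as np, cv2
from scipy.spatial.transform import Rotation as R
from rig import ctrl, vision
def cam(c, st=None):
    f=200/np.tan(np.radians(c["vfov"])/2)
    if "mount" in c:
        q=st["ee_rot"]; T=np.eye(4); T[:3,:3]=R.from_quat([q[1],q[2],q[3],q[0]]).as_matrix(); T[:3,3]=st["eef_pos"]
        M=T@np.array(c["mount"]); return f,M[:3,:3],M[:3,3]
    Rm=R.from_rotvec(c["rvec"]).as_matrix(); return f,Rm.T,-Rm.T@np.array(c["tvec"])
def ray(c,uv,st=None):
    f,Rc,o=cam(c,st); d=(np.array(uv,float)-[c["cx"],c["cy"]])/f
    s=d.copy()
    for _ in range(20): s=d/(1+c["k1"]*(s@s))
    v=Rc@[s[0],s[1],1]; return o,v
def plane(c,uv,z,st=None):
    o,v=ray(c,uv,st); return o+v*(z-o[2])/v[2]
def save(p,n): cv2.imwrite("pics/"+n,cv2.cvtColor(p,cv2.COLOR_RGB2BGR))
E
python3 - <<'E'
from h import *
import pickle
s=ctrl.sense(); print(s)
d={}
for n in("side","top"):
    d[n]=vision.capture(n); save(d[n]["pixels"],n+"0.png"); print(n,cam(d[n])[2], {k:v for k,v in d[n].items() if k!="pixels"})
pickle.dump(d,open("c0.pkl","wb"))
E
```

```text
{'time_s': 0.0, 'joints': array([ 9.28608009e-01,  3.13446431e-01,  1.49845288e+00,  1.91695846e-06,
        1.33101170e+00, -2.23401811e-01]), 'dq': array([ 1.75844785e-03, -5.03387653e-04,  6.51448634e-04, -8.23748153e-05,
        1.55929503e-04,  1.33288860e-03]), 'tau': array([-4.67641057e-04, -4.12269151e+01, -2.59746140e+01, -1.77262846e-04,
        4.06542735e-03, -3.00942759e-05]), 'eef_pos': array([213.34060601, 479.40765596, 230.73096026]), 'ee_rot': array([-2.77312462e-04,  2.07866623e-01,  9.78156957e-01, -5.98013035e-04]), 'force': array([-0.03660338, -0.51946417,  0.26592451]), 'wrist_torque': array([-0.0448485 , -0.01418446, -0.00341213]), 'grip_force': 0.0, 'grip_width': 0.9973827351577477}
side [ 139.21333925 -726.21980675 1039.3799438 ] {'vfov': 57.5033581228109, 'cx': 319.7433103377166, 'cy': 199.1149839161883, 'k1': -0.020430829031110223, 'rvec': array([ 2.37899854, -0.47133905,  0.19401641]), 'tvec': array([-419.71194794,  225.36125532, 1183.27529107])}
top [ 409.20290184   -9.58721657 1468.47802209] {'vfov': 43.2200014603205, 'cx': 322.70953143994745, 'cy': 195.57058527211797, 'k1': -0.10389442871095611, 'rvec': array([ 2.18624352, -2.21509669,  0.02503337]), 'tvec': array([   9.64814034,  456.01710996, 1454.62089211])}
```

View pics/top0.png

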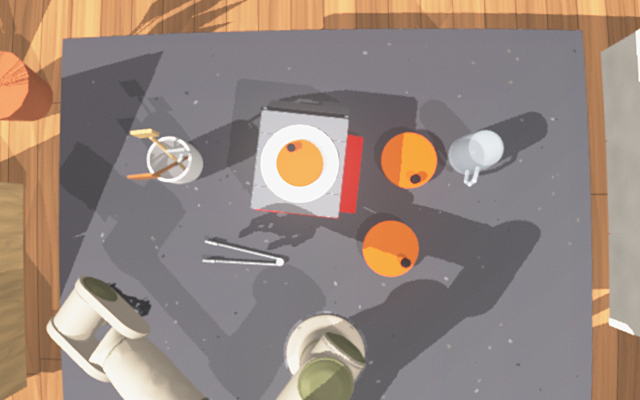

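View pics/side0.png

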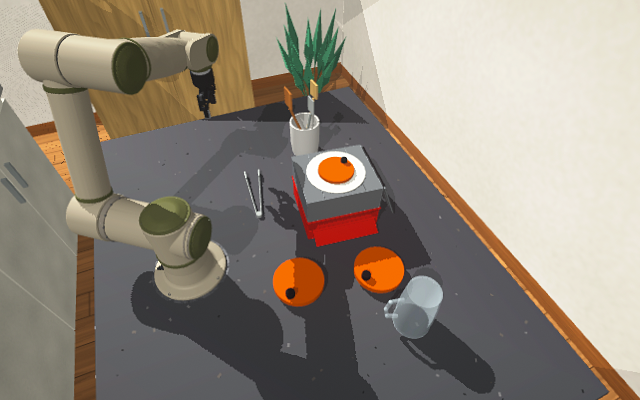

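The top view shows three orange discs, each with a black knob: in the collar at (299,162), loose at (409,160) and loose at (390,248). The one in the white collar is both the smallest and the one described. The side view shows the same disc at (337,170), with its knob at (344,160).

Run:
```python
from h import *
import pickle
d=pickle.load(open("c0.pkl","rb"))
for n,(u0,u1,v0,v1) in {"top":(255,345,115,210),"side":(300,375,145,195)}.items():
    c=d[n]; p=c["pixels"]; hsv=cv2.cvtColor(p,cv2.COLOR_RGB2HSV)
    def roi(m):
        z=np.zeros_like(m); z[v0:v1,u0:u1]=m[v0:v1,u0:u1]; return z
    o=roi(cv2.inRange(hsv,(5,130,80),(25,255,255)))
    cs=max(cv2.findContours(o,0,2)[0],key=cv2.contourArea)
    hull=cv2.convexHull(cs); P=np.array([plane(c,q[0],205)[:2] for q in hull],np.float32)
    (cc,r)=cv2.minEnclosingCircle(P); print(n,"disc",cc,r)
    (w,wr)=0,0
    wm=roi(cv2.inRange(hsv,(0,0,205),(180,40,255)))
    wc=cv2.convexHull(max(cv2.findContours(wm,0,2)[0],key=cv2.contourArea)); P=np.array([plane(c,q[0],194)[:2] for q in wc],np.float32)
    print(" collar",cv2.fitEllipse(P))
    x,y,w_,h_=cv2.boundingRect(cs)
    k=cv2.inRange(hsv,(0,0,0),(180,255,75)); z=np.zeros_like(k); z[y-8:y+h_,x:x+w_]=k[y-8:y+h_,x:x+w_]
    nn,l,st,ce=cv2.connectedComponentsWithStats(z)
    for i in range(1,nn):
        if st[i][4]>8: print(" knob",ce[i],st[i], plane(c,ce[i],216))
p=d["top"]["pixels"][110:215,245:365]; s=d["side"]["pixels"][135:205,290:390]
save(np.vstack([cv2.resize(p,(480,420)),cv2.resize(s,(480,180*2)[:2])])[:600] if 0 else np.hstack([cv2.resize(p,(400,350)),cv2.resize(s,(400,350))]),"crop0.png")
```

```text
top disc (533.2308349609375, 59.309452056884766) 57.93955612182617
 collar ((536.9232788085938, 60.154136657714844), (253.89817810058594, 319.5517578125), 83.53194427490234)
side disc (532.155517578125, 53.955360412597656) 63.723506927490234
 collar ((533.7816772460938, 60.01232147216797), (196.35891723632812, 198.98301696777344), 136.74935913085938)
 knob [320.1 149.5] [318 149   6   2  10] [517.85458692 154.04327061 216.        ]
 knob [343.58064516 159.5483871 ] [341 157   6   6  31] [571.02960209  77.5496211  216.        ]
```

View pics/crop0.png

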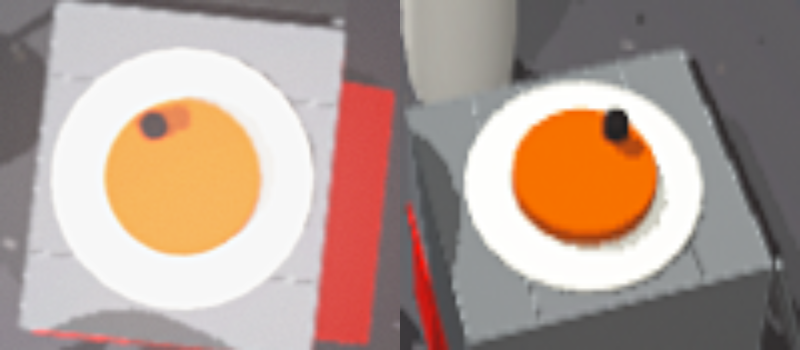

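The crop confirms that the disc in the collar is the target. It is centred near (534,60), with the knob near (572,79), about 27° round. Next I'll work out the approach in tool axes.

```bash
cat >> h.py <<'E'
def shift(s,p,yaw):
    """tool-axis shift (m) and rotvec to reach world p with tool x at yaw deg, pointing down"""
    q=s["ee_rot"]; r=R.from_quat([q[1],q[2],q[3],q[0]])
    a=np.radians(yaw); t=R.from_matrix(np.array([[np.cos(a),np.sin(a),0],[np.sin(a),-np.cos(a),0],[0,0,-1]]).T)
    return np.round(r.inv().apply(np.array(p)-s["eef_pos"])/1000,4), np.round((r.inv()*t).as_rotvec(),3)
E
python3 - <<'E'
from h import *
s=ctrl.sense()
print(shift(s,(300,250,330),180)); print(shift(s,(572,79,320),207))
E
```

```text
(array([-0.1724, -0.1745, -0.099 ]), array([-0.001, -0.   , -0.419]))
(array([-0.4904, -0.2201, -0.0891]), array([-0.001, -0.001, -0.89 ]))
```

play_rows --translation '[[-0.05,-0.05,-0.05],[-0.09,-0.09,-0.09],[-0.13,-0.13,-0.099],[-0.172,-0.174,-0.099],[-0.23,-0.183,-0.097],[-0.29,-0.192,-0.095],[-0.35,-0.2,-0.093],[-0.41,-0.21,-0.091],[-0.46,-0.216,-0.089],[-0.49,-0.22,-0.089]]' --rotation '[[0,0,-0.09],[0,0,-0.18],[0,0,-0.27],[0,0,-0.36],[0,0,-0.45],[0,0,-0.54],[0,0,-0.63],[0,0,-0.72],[0,0,-0.81],[0,0,-0.89]]' --gripper '[0.1,0.1,0.1,0.1,0.1,0.1,0.1,0.1,0.1,0.1]'

```text
time_s: 1.35
eef_pos: [573.3, 77.5, 318.8]
ee_rot: [-0.001, -0.234, 0.972, 0.0]
force: [-0.4, 0.5, 0.6]
grip_width: 0.45
grip_force: 0.0
```

play_rows --translation '[[0,0,0],[0,0,0]]' --rotation '[[0,0,0],[0,0,0]]' --gripper '[0.1,0.1]'

```text
time_s: 1.6
eef_pos: [571.2, 79.8, 320.2]
ee_rot: [-0.0, -0.233, 0.972, 0.0]
force: [-0.3, 0.5, 0.1]
grip_width: 0.448
grip_force: 0.0
```

Run:
```python
from h import *
import pickle
s=ctrl.sense(); c=vision.capture("wrist"); pickle.dump((s,c),open("w1.pkl","wb")); save(c["pixels"],"w1.png")
print(s["time_s"],s["eef_pos"],s["ee_rot"],s["joints"],s["grip_width"],s["force"]); print(shift(s,(572,79,320),207),cam(c,s)[2])
```

```text
1.6 [571.21600295  79.80972796 320.19338622] [-2.32078403e-04 -2.33216470e-01  9.72424804e-01  1.59248848e-04] [-6.42894201e-02  3.90086709e-01  1.16244766e+00  1.67309821e-04
  1.58959578e+00 -2.10585078e+00] 0.4482841136923947 [-0.2640171   0.49841393  0.11199851]
(array([-0.0003, -0.0011,  0.0002]), array([ 0., -0., -0.])) [511.76343618  47.45737098 462.40235329]
```

View pics/w1.png

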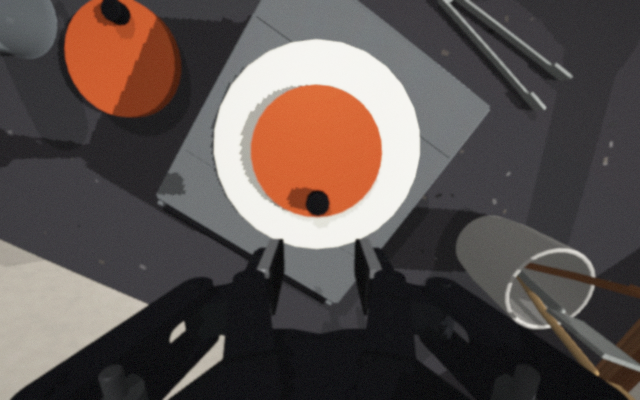

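The wrist view shows the collar disc at (317,150), its knob at (317,202), and both fingers at (275,270) and (362,270), with the pads straddling the knob. One measurement here, then down.

```bash
cat >> h.py <<'E'
def wmeas(c,s,ztop,zk):
    hsv=cv2.cvtColor(c["pixels"],cv2.COLOR_RGB2HSV)
    o=cv2.inRange(hsv,(3,120,60),(25,255,255)); o[:,:215]=0; o[260:]=0; o[:,430:]=0
    hull=cv2.convexHull(max(cv2.findContours(o,0,2)[0],key=cv2.contourArea))
    P=np.array([plane(c,q[0],ztop,s)[:2] for q in hull],np.float32); cc,r=cv2.minEnclosingCircle(P)
    k=cv2.inRange(hsv,(0,0,0),(180,255,60)); M=np.zeros_like(k); cv2.drawContours(M,[hull],-1,255,-1)
    n,l,st,ce=cv2.connectedComponentsWithStats(cv2.bitwise_and(k,cv2.dilate(M,np.ones((9,9)))))
    i=1+np.argmax(st[1:,4]); kp=plane(c,ce[i],zk,s)
    v=kp[:2]-cc; print("disc",cc,r,"knob",ce[i],st[i],kp,"rad",np.hypot(*v),"ang",np.degrees(np.arctan2(v[1],v[0])))
    w=cv2.inRange(hsv,(0,0,150),(180,45,255)); w[:,:200]=0; w[260:]=0; w[:,435:]=0
    w=cv2.convexHull(max(cv2.findContours(w,0,2)[0],key=cv2.contourArea)); P=np.array([plane(c,q[0],194,s)[:2] for q in w],np.float32)
    print("collar",cv2.fitEllipse(P))
E
python3 - <<'E'
from h import *
import pickle
s,c=pickle.load(open("w1.pkl","rb")); wmeas(c,s,205,217)
E
```

```text
disc (534.8650512695312, 56.43320083618164) 59.302345275878906 knob [316.91807229 202.56626506] [306 191  22  24 415] [571.84309904  76.42735787 217.        ] rad 42.03739207228015 ang 28.400241210211853
collar ((534.5449829101562, 57.15422821044922), (195.66343688964844, 196.072265625), 100.41385650634766)
```

play_rows --translation '[[0,-0.003,0.03],[0,-0.003,0.07],[0,-0.003,0.09],[0,-0.003,0.1],[0,-0.003,0.106],[0,-0.003,0.11],[0,-0.003,0.11]]' --rotation '[[0,0,-0.017],[0,0,-0.017],[0,0,-0.017],[0,0,-0.017],[0,0,-0.017],[0,0,-0.017],[0,0,-0.017]]' --gripper '[0.1,0.1,0.1,0.1,0.1,0.1,0.2]'

```text
time_s: 2.52
eef_pos: [573.1, 76.7, 210.6]
ee_rot: [0.0, -0.242, 0.97, -0.0]
force: [-0.1, 0.1, -0.3]
grip_width: 0.4
grip_force: 0.0
```

Run:
```python
from h import *
s=ctrl.sense(); c=vision.capture("wrist"); save(c["pixels"],"w2.png"); d=vision.capture("side")
a=cv2.resize(c["pixels"],(480,300)); b=cv2.resize(d["pixels"][125:205,285:395],(412,300),interpolation=2)
save(np.vstack([a[:, :412],b])[:600],"w2b.png"); print(s["eef_pos"],s["force"],s["grip_width"])
```

```text
[573.12337127  76.74409128 210.55237399] [-0.09231978  0.12791443 -0.29790107] 0.39978314564259954
```

View pics/w2b.png

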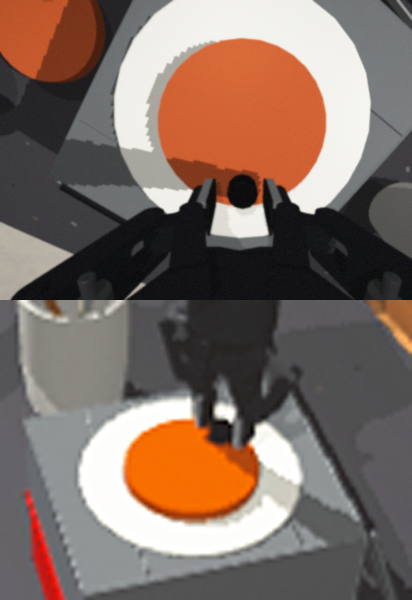

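The knob sits between the pads. Now close the cage to about 30 mm and push clockwise along the arc.

play_rows --translation '[[0,0,0.002],[0,0,0.003],[0.0001,-0.003,0.003],[0.0004,-0.006,0.003],[0.0009,-0.009,0.003],[0.0017,-0.0119,0.003],[0.0026,-0.0148,0.003]]' --rotation '[[0,0,0],[0,0,0],[0,0,0.07],[0,0,0.14],[0,0,0.21],[0,0,0.28],[0,0,0.35]]' --gripper '[0.3,0.3,0.3,0.3,0.3,0.3,0.3]'

```text
time_s: 3.5
eef_pos: [577.4, 62.7, 207.2]
ee_rot: [-0.0, -0.068, 0.998, 0.0]
force: [-2.0, 2.0, -0.2]
grip_width: 0.351
grip_force: 1.0
```

Run:
```python
from h import *
s=ctrl.sense(); p=s["eef_pos"]; v=p[:2]-[534.7,56.8]; q=s["ee_rot"]
print(s["time_s"],p,np.hypot(*v),np.degrees(np.arctan2(v[1],v[0])),"yaw",2*np.degrees(np.arctan2(q[2],q[1]))%360,s["force"],s["wrist_torque"],s["grip_width"],s["grip_force"])
```

```text
3.5 [577.44112174  62.69930868 207.1508187 ] 43.14632464439363 7.858550971018892 yaw 187.7987712480893 [-1.97889401  1.99966274 -0.17643982] [0.25243749 0.26468234 0.02521883] 0.35082357187463703 0.9766296297311783
```

play_rows --translation '[[0,-0.0015,0],[0.0001,-0.003,0],[0.0002,-0.0045,0],[0.0004,-0.006,0],[0.0007,-0.0075,0]]' --rotation '[[0,0,0.035],[0,0,0.07],[0,0,0.105],[0,0,0.14],[0,0,0.175]]' --gripper '[0.3,0.3,0.3,0.3,0.3]'

```text
time_s: 4.12
eef_pos: [578.0, 54.8, 207.2]
ee_rot: [-0.0, 0.019, 1.0, 0.0]
force: [-0.7, 2.0, 0.2]
grip_width: 0.352
grip_force: 0.9
```

play_rows --translation '[[0,-0.0015,0],[0.0001,-0.003,0],[0.0002,-0.0045,0],[0.0004,-0.006,0],[0.0007,-0.0075,0]]' --rotation '[[0,0,0.035],[0,0,0.07],[0,0,0.105],[0,0,0.14],[0,0,0.175]]' --gripper '[0.3,0.3,0.3,0.3,0.3]'

```text
time_s: 4.75
eef_pos: [577.1, 47.3, 207.3]
ee_rot: [0.0, 0.107, 0.994, 0.0]
force: [-0.8, 2.3, -1.5]
grip_width: 0.351
grip_force: 0.9
```

play_rows --translation '[[0,-0.0015,0],[0.0001,-0.003,0],[0.0002,-0.0045,0],[0.0004,-0.006,0]]' --rotation '[[0,0,0.035],[0,0,0.07],[0,0,0.105],[0,0,0.14]]' --gripper '[0.3,0.3,0.3,0.3]'

```text
time_s: 5.25
eef_pos: [575.4, 41.6, 207.4]
ee_rot: [0.0, 0.176, 0.984, 0.0]
force: [-0.7, 2.6, -0.4]
grip_width: 0.348
grip_force: 1.0
```

play_rows --translation '[[0,-0.0015,0],[0.0001,-0.003,0],[0.0002,-0.0045,0],[0.0004,-0.006,0],[0.0007,-0.0075,0]]' --rotation '[[0,0,0.035],[0,0,0.07],[0,0,0.105],[0,0,0.14],[0,0,0.175]]' --gripper '[0.3,0.3,0.3,0.3,0.3]'

```text
time_s: 5.88
eef_pos: [572.2, 34.8, 207.3]
ee_rot: [0.0, 0.261, 0.965, 0.0]
force: [0.2, 2.3, -0.3]
grip_width: 0.353
grip_force: 0.9
```

play_rows --translation '[[0,-0.0015,0],[0.0001,-0.003,0],[0.0002,-0.0045,0],[0.0004,-0.006,0],[0.0007,-0.0075,0]]' --rotation '[[0,0,0.035],[0,0,0.07],[0,0,0.105],[0,0,0.14],[0,0,0.175]]' --gripper '[0.3,0.3,0.3,0.3,0.3]'

```text
time_s: 6.5
eef_pos: [567.8, 28.6, 207.3]
ee_rot: [0.0, 0.345, 0.939, 0.0]
force: [0.5, 2.8, -0.7]
grip_width: 0.352
grip_force: 0.9
```

play_rows --translation '[[0,-0.0015,0],[0.0001,-0.003,0],[0.0002,-0.0045,0],[0.0004,-0.006,0],[0.0007,-0.0075,0]]' --rotation '[[0,0,0.035],[0,0,0.07],[0,0,0.105],[0,0,0.14],[0,0,0.175]]' --gripper '[0.3,0.3,0.3,0.3,0.3]'

```text
time_s: 7.12
eef_pos: [562.4, 23.4, 207.3]
ee_rot: [0.0, 0.426, 0.905, -0.0]
force: [0.9, 3.8, -0.3]
grip_width: 0.351
grip_force: 0.9
```

Run:
```python
from h import *
s=ctrl.sense(); p=s["eef_pos"]; v=p[:2]-[534.7,56.8]; q=s["ee_rot"]
print(s["time_s"],p,np.hypot(*v),np.degrees(np.arctan2(v[1],v[0])),"yaw",2*np.degrees(np.arctan2(q[2],q[1]))%360,s["force"])
c=vision.capture("wrist"); save(np.vstack([c["pixels"][60:310,100:540],cv2.resize(vision.capture("side")["pixels"][125:205,285:395],(440,320),interpolation=2)]),"w3.png")
```

```text
7.125 [562.35332366  23.35839461 207.26814858] 43.394092694821815 -50.41218618285084 yaw 129.6308438623518 [ 0.87850427  3.76737652 -0.33636499]
```

View pics/w3.png

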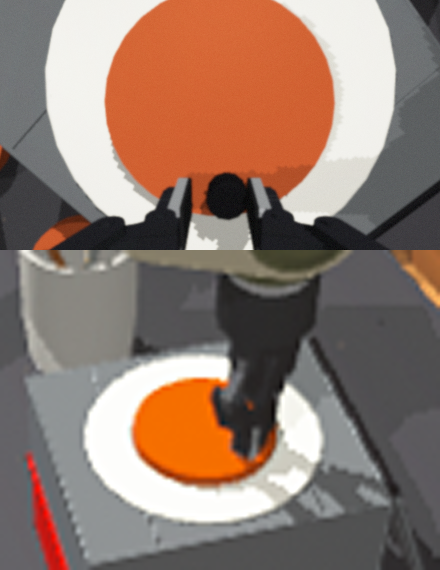

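The disc has turned about 73° and is still proud, with the right pad against the knob. Carrying on.

play_rows --translation '[[0,-0.0015,0],[0.0001,-0.003,0],[0.0002,-0.0045,0],[0.0004,-0.006,0]]' --rotation '[[0,0,0.035],[0,0,0.07],[0,0,0.105],[0,0,0.14]]' --gripper '[0.3,0.3,0.3,0.3]'

```text
time_s: 7.72
eef_pos: [557.5, 19.6, 207.3]
ee_rot: [0.0, 0.488, 0.873, -0.0]
force: [1.3, -0.5, -0.3]
grip_width: 0.352
grip_force: 0.6
```

play_rows --translation '[[0,-0.0015,0],[0.0001,-0.003,0],[0.0002,-0.0045,0]]' --rotation '[[0,0,0.035],[0,0,0.07],[0,0,0.105]]' --gripper '[0.3,0.3,0.3]'

```text
time_s: 8.1
eef_pos: [553.5, 17.6, 207.3]
ee_rot: [0.0, 0.533, 0.846, -0.0]
force: [0.6, 1.3, 0.1]
grip_width: 0.347
grip_force: 0.5
```

Run:
```python
from h import *
s=ctrl.sense(); p=s["eef_pos"]; v=p[:2]-[534.7,56.8]; q=s["ee_rot"]
print(s["time_s"],p,np.hypot(*v),np.degrees(np.arctan2(v[1],v[0])),"yaw",2*np.degrees(np.arctan2(q[2],q[1]))%360,s["force"])
c=vision.capture("wrist"); save(np.vstack([c["pixels"][60:310,100:540],cv2.resize(vision.capture("side")["pixels"][125:205,285:395],(440,320),interpolation=2)]),"w4.png")
```

```text
8.1 [553.51234357  17.63109203 207.31797973] 43.45236037835375 -64.3455997865557 yaw 115.59037337346639 [0.60432195 1.34284852 0.11268553]
```

View pics/w4.png

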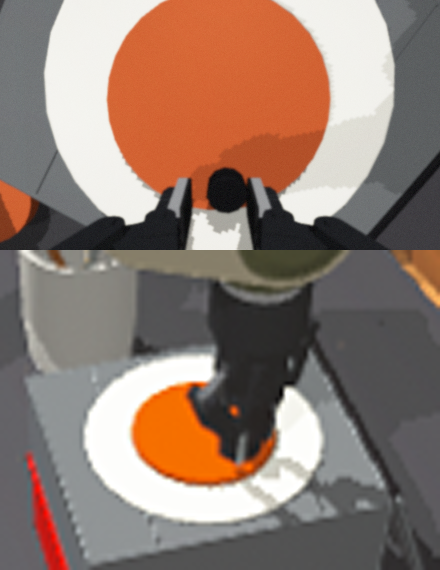

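The disc has shrunk from 230 to 222 px across in the wrist view, a drop of about 5 mm, so it's in the slot. The knob, at (226,190) in the crop, is no longer hard against a pad. Next: lift off, shut the gripper and go over the disc's centre.

play_rows --translation '[[0,0.001,0],[0,0.001,-0.015],[0,0.001,-0.035],[0.02,0,-0.04],[0.0435,0,-0.04],[0.0435,0,-0.04],[0.0435,0,-0.03],[0.0435,0,-0.02],[0.0435,0,-0.01],[0.0435,0,-0.005]]' --rotation '[[0,0,0],[0,0,0],[0,0,0],[0,0,0],[0,0,0],[0,0,0],[0,0,0],[0,0,0],[0,0,0],[0,0,0]]' --gripper '[0.3,0.3,0.3,1,1,1,1,1,1,1]'

```text
time_s: 9.45
eef_pos: [534.5, 56.7, 211.2]
ee_rot: [-0.001, 0.532, 0.847, -0.0]
force: [0.5, 0.3, 0.6]
grip_width: 0.002
grip_force: 0.0
```

play_rows --translation '[[0,0,0.002],[0,0,0.004],[0,0,0.006]]' --rotation '[[0,0,0],[0,0,0],[0,0,0]]' --gripper '[1,1,1]'

```text
time_s: 9.82
eef_pos: [534.8, 56.9, 206.4]
ee_rot: [0.0, 0.532, 0.847, 0.0]
force: [0.1, 0.3, 0.3]
grip_width: 0.004
grip_force: 0.0
```

No contact at z 206, so the disc is no longer at 205. Pressing gently now.

play_rows --translation '[[0,0,0.001],[0,0,0.002],[0,0,0.003],[0,0,0.004],[0,0,0.005],[0,0,0.006]]' --rotation '[[0,0,0],[0,0,0],[0,0,0],[0,0,0],[0,0,0],[0,0,0]]' --gripper '[1,1,1,1,1,1]'

```text
time_s: 10.58
eef_pos: [534.8, 56.9, 200.2]
ee_rot: [0.0, 0.532, 0.847, 0.0]
force: [-0.3, -1.2, -0.2]
grip_width: 0.001
grip_force: 0.0
```

play_rows --translation '[[0,0,0.0005],[0,0,0.001],[0,0,0.0015],[0,0,0.002]]' --rotation '[[0,0,0],[0,0,0],[0,0,0],[0,0,0]]' --gripper '[1,1,1,1]'

```text
time_s: 11.08
eef_pos: [534.8, 56.9, 199.3]
ee_rot: [0.0, 0.532, 0.847, 0.0]
force: [-4.0, -0.3, 8.9]
grip_width: 0.002
grip_force: 4.2
```

play_rows --translation '[[0,0,0.0005],[0,0,0.001],[0,0,0.0015],[0,0,0.002]]' --rotation '[[0,0,0],[0,0,0],[0,0,0],[0,0,0]]' --gripper '[1,1,1,1]'

```text
time_s: 11.58
eef_pos: [534.8, 56.9, 197.3]
ee_rot: [0.0, 0.532, 0.847, 0.0]
force: [-2.8, 0.9, 8.7]
grip_width: 0.002
grip_force: 4.2
```

play_rows --translation '[[0,0,0.0005],[0,0,0.001]]' --rotation '[[0,0,0],[0,0,0]]' --gripper '[1,1]'

```text
time_s: 11.82
eef_pos: [534.8, 56.9, 196.3]
ee_rot: [0.0, 0.532, 0.847, 0.0]
force: [-3.9, 0.0, 8.6]
grip_width: 0.002
grip_force: 4.2
```

Sliding steadily at about 8.7 N. Continuing until the force climbs.

play_rows --translation '[[0,0,0.0005],[0,0,0.001],[0,0,0.0015]]' --rotation '[[0,0,0],[0,0,0],[0,0,0]]' --gripper '[1,1,1]'

```text
time_s: 12.2
eef_pos: [534.8, 56.9, 194.8]
ee_rot: [0.0, 0.532, 0.847, 0.0]
force: [-3.8, -0.4, 8.4]
grip_width: -0.001
grip_force: 4.2
```

play_rows --translation '[[0,0,0.0005],[0,0,0.001]]' --rotation '[[0,0,0],[0,0,0]]' --gripper '[1,1]'

```text
time_s: 12.45
eef_pos: [534.8, 56.9, 193.9]
ee_rot: [0.0, 0.532, 0.847, 0.0]
force: [-4.5, -0.5, 12.1]
grip_width: -0.002
grip_force: 6.0
```

play_rows --translation '[[0,0,0.0005],[0,0,0.0005]]' --rotation '[[0,0,0],[0,0,0]]' --gripper '[1,1]'

```text
time_s: 12.7
eef_pos: [534.8, 56.9, 193.9]
ee_rot: [0.001, 0.532, 0.847, 0.0]
force: [-5.6, 0.0, 13.0]
grip_width: 0.0
grip_force: 6.4
```

It stopped at z 193.9, level with the rim, and the force is rising, so it's home. Retreat and check.

play_rows --translation '[[0,0,-0.005],[0,0,-0.03],[0,0,-0.07],[0,0,-0.11],[0,0,-0.126],[0,0,-0.126],[0,0,-0.126]]' --rotation '[[0,0,0],[0,0,0],[0,0,0],[0,0,0],[0,0,0],[0,0,0],[0,0,0]]' --gripper '[1,1,1,1,1,1,1]'

```text
time_s: 13.58
eef_pos: [534.5, 56.9, 317.1]
ee_rot: [-0.001, 0.532, 0.847, -0.0]
force: [0.3, 0.4, 0.3]
grip_width: 0.0
grip_force: 0.0
```

Run:
```python
from h import *
s=ctrl.sense(); c=vision.capture("wrist"); d=vision.capture("side"); print(s["time_s"],s["eef_pos"],s["force"]); wmeas(c,s,194,206)
save(np.vstack([c["pixels"][20:280,100:540],cv2.resize(d["pixels"][125:205,285:395],(440,320),interpolation=2)]),"w5.png")
```

```text
13.575 [534.50583145  56.88461171 317.11892097] [0.32108979 0.43478613 0.29403601]
disc (534.0648193359375, 57.15214538574219) 59.46588897705078 knob [321.44767442 238.24418605] [315 230  18  23 172] [553.05186245  23.10641394 206.        ] rad 38.982299004833074 ang -60.85192740679619
collar ((534.2520751953125, 57.23527526855469), (195.7989959716797, 196.0590362548828), 111.81787109375)
```

View pics/w5.png

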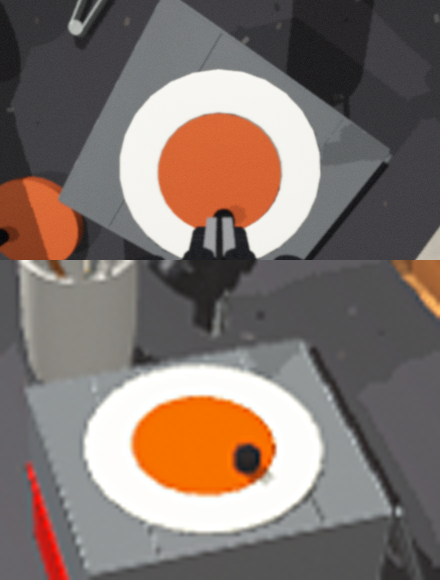

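The disc sits flush in the collar at (204,445), with no edge wall or shadow showing and its centre within 0.3 mm of the collar's. The gripper is well clear.

```bash
python3 -c "
from rig import ctrl
print(ctrl.finish_job())"
```

```text
the job is handed in; nothing more can be done
None
```

The disc dropped into its slot after about 80° of clockwise turning, was pressed home flush with the collar at about 13 N, and the job was handed in at about 14 s; the hand-in gave no verdict.

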